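# Close the blast pot and hold the dead-man lever

## Task

Get the sandblaster ready to purge: screw the blast pot's loose filler cap clockwise until it is fully home, its bar in line with the two lugs on the neck, then press the sprung dead-man lever down until it is level and keep holding it there. Finish while still holding the lever level: do not let go, do not push it well past level towards its stop, and do not press it before the cap is closed. Leave everything else on the bench where it is.

Things in the scene. Friction and masses are not known exactly. Their poses are not given: they have to be found in the camera images.
- pot: blast pot: upright grey drum 124 mm in diameter with a flange 150 mm wide, bolted to the bench, neck on top ending 170 mm above the bench; origin at the centre of its underside, z up. Two small steel lugs (14 mm wide) stand out of the neck at +x and -x, to 48 mm from the axis and up to 176 mm above the bench. A pressure gauge sticks out of the drum at +x, to 90 mm from the axis. The pot stands on the robot's left or right
- pot_cap (a joint): turn of the filler cap about the pot's vertical axis, rad: 0 = fully home against its stop, the bar then lies along the pot's x axis, in line with the lugs; it grows anticlockwise seen from above as the cap is loosened (stop at 1.9). Starts 0.75 to 1.4 loose. It does not rise or fall as it turns; stays where left; takes about 0.12 N m to turn
- cap_bar (a point): middle of the cap's grip bar, on the cap's axis, 198 mm above the bench. The steel cap is a disc 66 mm in diameter, 170 to 185 mm above the bench; across its middle stands the grip bar, 56 mm long, 14 mm thick, 26 mm high (185 to 211 mm above the bench). Axes: x along the bar, z up
- handle: dead-man handle fixture bolted to the bench, on the side where the pot is not: steel plate 90 x 170 x 8 mm with two cheeks 98 mm high that carry the lever's hinge, and below the lever a black round grip bar, top 31 mm above the bench. Origin at the centre of the plate's underside, z up. The hinge axis runs along the fixture's x, at x 0, y -55 mm, 85 mm above the bench; the lever reaches from there in the direction +y
- deadman (a joint): press of the dead-man lever, rad: 0 = released, leaning up 0.50 rad (29 degrees); 0.50 = level; 0.85 = down against its stop. Grows as it is pressed down. Sprung: it returns to 0 when let go. The moment is about 0.48 N m at 0 and 1.08 N m when level, so about 11 N pressing at 100 mm from the hinge
- lever_pad (a point): point on the middle line of the steel lever's upper face, 100 mm from the hinge axis; the lever is a flat paddle 34 mm wide, 8 mm thick, ending 135 mm from the hinge axis; level, its upper face is 89 mm above the bench. Axes: y along the lever away from the hinge, z out of the upper face
- flat_chisel: flat chisel, 220 mm long, lying near the middle of the bench; leave it alone (origin on its underside)
- point_chisel: narrow chisel, 220 mm long, lying near the middle; leave it alone (origin on its underside)
- mallet: round carver's mallet standing on its head, handle up, 112 mm wide, 230 mm high; leave it alone (origin on its underside)
- offcut: sandstone offcut, about 90 x 120 x 80 mm; leave it alone (origin on its underside)
- hammer: hammer lying at the far side; leave it alone (origin on its underside)
- jar: closed round jar, 70 mm wide, 90 mm high, at the far side; leave it alone (origin on its underside)
- brush: brush lying nearest the robot; leave it alone (origin on its underside)
Things that resemble listed ones, but are neither listed nor needed, are in the scene too. Leave any orange look-alike of the pot alone.

How it is judged:
By the outcome, as a careful person would: the job done as asked, in the order asked, and still so for the second after the job is handed in, while the arm keeps its last pose, push and grip.
It also fails if it takes over 45 s, if anything falls off the work surface, if the arm or the gripper's body presses on something with over 40 N, if the wrist force passes 120 N, or if a joint passes its speed limit or range.

## Robot

A 6-joint arm with a two-finger parallel gripper is mounted at the origin on the work surface. World frame = base frame: x ahead of the robot, y to its left, z up, the work surface at z = 0. Lengths are in mm, angles in rad, forces in N, time in s.
With the tool pointing down it reaches from about 350 to 925 mm from the base axis. Payload 6.4 kg.
Tool frame: the origin (TCP) lies at the very end of the fingers, on their centre line; the grasp point (between the pads) lies 19 mm behind it; z points along the fingers, y is the line along which they close (so a half turn about z gives the same grasp; the last joint's range is limited). The gripper opens to 94 mm and grips with 3 to 60 N. Pads are 16 mm wide; open, the fingers measure 119 mm over their backs; the gripper's body (75 mm by 177 mm) begins 78 mm behind the grasp point.
Start: joints at [-0.174, 0.245, 1.558, -0, 1.339, -0.174], TCP at [650.011, 0.004, 205.455] pointing down, gripper open.
Joint ranges: [-3.13, 3.13], [-1.02, 2.26], [0.13, 2.54], [-0.95, 4.09], [0.21, 2.88], [-2.74, 2.74]. Speed limits (rad/s): [2.57, 2.57, 3.14, 3.14, 3.14, 3.14].

## Interface

Orientations are given as [roll, pitch, yaw] about the fixed x, y, z axes, in that order (R = Rz(yaw) Ry(pitch) Rx(roll)).
In Python, from plant import r gives the robot as it stands.
- The arm moves only by the tool jog_arm, never from a script. Its argument "plan" is a list of rows, each a list of 5 numbers: the opening, from -1 (shut) to 1 (fully open), then the shift along the world's x, y, z in units of 50 mm (1.0 is 50 mm), then the turn about the world's z in units of 8 degrees (1.0 is 8 degrees). In form: [[jaw, tx, ty, tz, yaw], ...]. A call has 1 to 5 rows; each row shifts and turns the commanded pose from where the row before left it; what a row does not reach is not made up. A row lasts 1/10 s, in which the tool goes at most 50 mm and 8.59 degrees, less where a joint would pass 70% of its speed; a pose out of reach is approached as far as the arm can. A call is refused whole if a number of a shift passes 1 or a number of a turn 1, either way. A call with a gripper value outside its range is refused whole. The fingers move at their own pace and stop on an object; "newtons" is the grip in N (left out, the last holds). Time passes only in rows, so rows that do not move let the fingers close. It gives the time, the measured TCP pose, the force, the opening and the grip force at its end, in the units of the state.
- r.observe(): the state, without advancing time (a new reading comes with each control period).
- r.capture(name): name is "scene" or "side" or "wrist"; returns the picture (480x640x3 uint8, blue, green, red); there is no depth.
- r.camera_params(name): a dict with "fx", "fy", "cx", "cy" (pixels), "pose" (4x4, takes a point from camera to world coordinates). Camera axes: x right, y down, z forward; pixel columns grow to the right and rows downward; lengths in mm; the calibration is good to about 2 mm. A picture is of the moment at which its call begins: read the wrist's pose just before it. camera_params takes no time and is no camera call; for the wrist camera it gives the pose at the moment of the call.
- r.job_done(): hands the job in; it is judged then, once.
The state is a dict: "clock": time; "joint_pos": joint angles; "qvel": joint speeds; "joint_efforts": joint torques, N m; "ee_pos": TCP position; "orientation": TCP orientation; "wrist_force": force on the tool from outside, world axes, zero at the start; "torque": the same for the moment, N m; "gripper_width": opening from 0.0 (shut) to 1.0 (fully open); "finger_force": force on a finger pad.
Only numpy, scipy, OpenCV 4.12 (cv2) and the standard library are available. Lean on these libraries where they do the work, as an engineer would, in place of code of your own. Each camera call takes 0.05 s, during which the arm holds its last target. There are 200 camera calls.

## Working session

There is one attempt and no reset: what is moved stays moved. The work goes in short steps, Python scripts to look and compute and a tool call to move; the robot and the scene stay as the last step left them, time stands still between calls to the robot, and variables do not carry over. Pictures are saved under pics/ and viewed, at most 10 in all, crops included, and the job is handed in when it is done.

Besides the shell and the picture viewer there is one more tool, called after "Emit:" as name(argument=value, ...), one argument or row to a line, values as JSON. jog_arm: Moves the arm, as the interface text tells. Its arguments: {"type":"object","properties":{"plan":{"type":"array"},"newtons":{"type":"number"}},"required":["plan"]}

```bash
mkdir -p pics; ls
python3 - <<'E'
from plant import r
import cv2
for n in("scene","side"):
    cv2.imwrite(f"pics/{n}0.png",r.capture(n)); p=r.camera_params(n); print(n,p["fx"],p["fy"],p["cx"],p["cy"],p["pose"].round(3).tolist() if hasattr(p["pose"],"round") else p["pose"])
print(r.observe())
E
```

```text
pics
scene 605.4651840220095 605.4651840220095 319.3888835835748 233.33965913076273 [[0.567, 0.503, -0.653, 1497.162], [0.824, -0.346, 0.449, -522.689], [-0.001, -0.792, -0.61, 1046.41], [0.0, 0.0, 0.0, 1.0]]
side 577.5322761141309 577.5322761141309 322.3382205979299 230.3380401791562 [[0.828, -0.428, 0.362, 6.706], [-0.561, -0.643, 0.521, -638.183], [0.01, -0.635, -0.773, 1225.779], [0.0, 0.0, 0.0, 1.0]]
{'clock': 0.1, 'joint_pos': array([-1.74100177e-01,  2.45770454e-01,  1.55882592e+00, -2.64127381e-05,
        1.33870122e+00, -1.74110186e-01]), 'qvel': array([-0.00117079, -0.00242118, -0.00141002, -0.00019239, -0.00187229,
       -0.00110609]), 'joint_efforts': array([ 3.34354118e-04, -4.16915452e+01, -3.15525234e+01,  6.87146815e-02,
        3.09705036e-02, -6.25096459e-05]), 'ee_pos': array([6.49483038e+02, 8.94109039e-02, 2.04474360e+02]), 'orientation': array([-3.13990904e+00, -2.70044785e-04,  1.57081221e+00]), 'wrist_force': array([-0.35002365, -0.35260776, -0.45828662]), 'torque': array([-0.01537845,  0.02842522,  0.00970959]), 'finger_force': 0.0, 'gripper_width': 1.0011082343685285}
```

View pics/scene0.png

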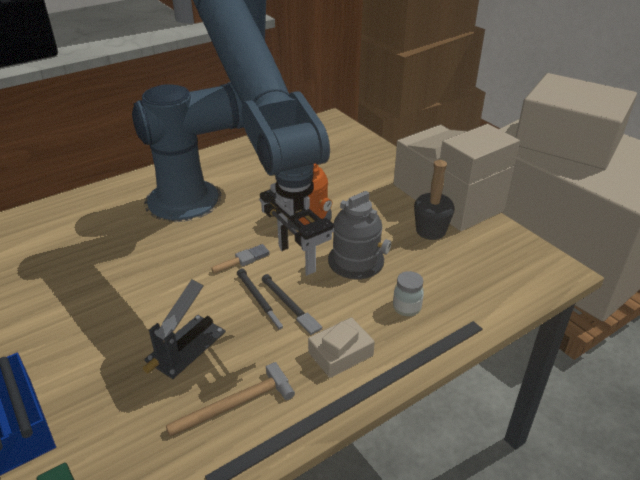

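View pics/side0.png

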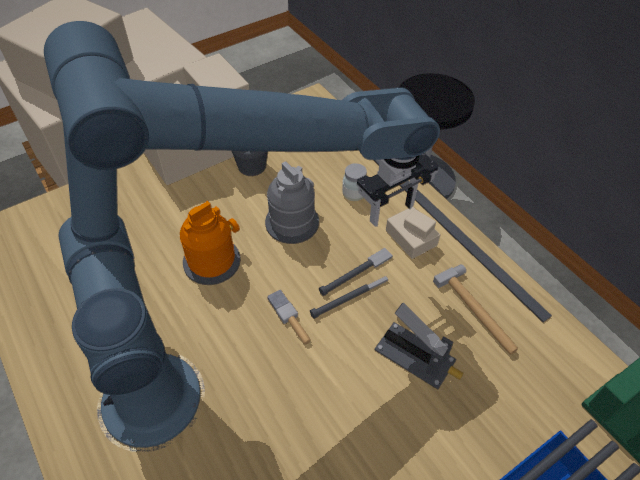

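Candidates: the grey pot at scene (357,240) / side (291,205), and the orange look-alike at scene (315,190) / side (210,240). I choose the grey one. The lever runs from its tip at scene (195,287) to its hinge at (165,330); in side the tip is at (402,310). Next is one close crop.

Run:
```python
import cv2,numpy as np
s=cv2.imread("pics/scene0.png");d=cv2.imread("pics/side0.png")
c=lambda im,x,y:cv2.resize(im[y:y+75,x:x+100],None,fx=4,fy=4,interpolation=cv2.INTER_CUBIC)
# origins: scene pot (310,185) side pot(245,155) scene handle (140,275)->, side handle (370,300)
m=np.vstack([np.hstack([c(s,310,188),c(d,245,158)]),np.hstack([c(s,140,277),c(d,370,300)])])
cv2.imwrite("pics/crop.png",m)
```

```text
(no output)
```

View pics/crop.png

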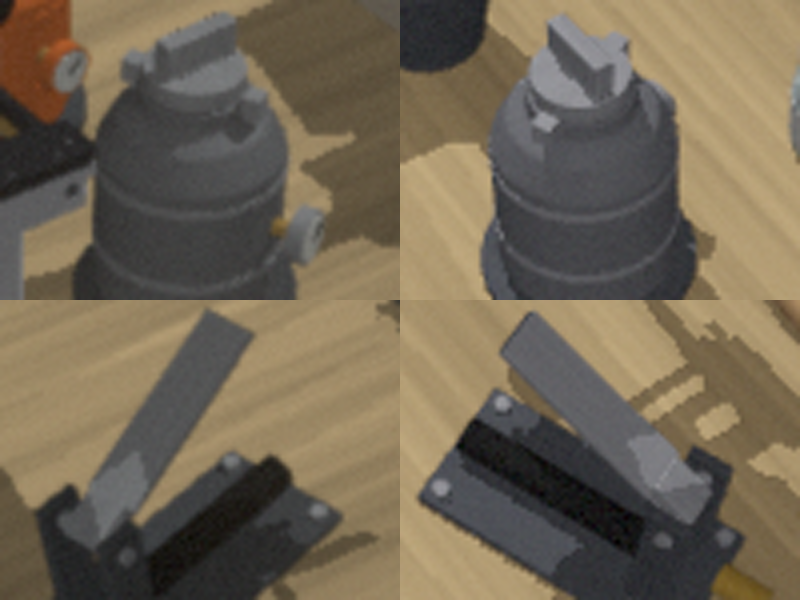

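```bash
cat > h.py <<'E'
import numpy as np
from plant import r
def ray(n,uv):
    p=r.camera_params(n);T=np.array(p["pose"])
    d=T[:3,:3]@[(uv[0]-p["cx"])/p["fx"],(uv[1]-p["cy"])/p["fy"],1];return T[:3,3],d
def atz(n,uv,z):
    o,d=ray(n,uv);return (o+d*(z-o[2])/d[2])[:2]
def px(n,P):
    p=r.camera_params(n);T=np.array(p["pose"]);c=T[:3,:3].T@(np.array(P)-T[:3,3])
    return np.array([p["cx"]+p["fx"]*c[0]/c[2],p["cy"]+p["fy"]*c[1]/c[2]])
E
python3 - <<'E'
from h import *
S=lambda u,v:("scene",(310+u/4,188+v/4)); D=lambda u,v:("side",(245+(u-400)/4,158+v/4))
S2=lambda u,v:("scene",(140+u/4,277+(v-300)/4)); D2=lambda u,v:("side",(370+(u-400)/4,300+(v-300)/4))
for nm,a,z in [("bar",S(196,32),211),("bar",D(582,42),211),("barendA",S(161,46),211),("barendB",S(228,16),211),("barend1",D(555,17),211),("barend2",D(607,67),211),
 ("lug-",S(133,57),176),("lug+",S(257,97),176),("lugA",D(545,119),176),("lugB",D(618,39),176),("gauge+ z~110",S(308,237),110),
 ("tip",S2(231,322),153),("tip",D2(518,331),153),("plate far",S2(342,515),8),("plate far",S2(235,452),8),("plate",D2(420,495),8),("plate",D2(497,388),8),("plate",D2(742,535),8)]:
    print(nm,a[0],atz(*a,z).round(1))
E
```

```text
bar scene [534.7 256.7]
bar side [528.3 255.9]
barendA scene [534.6 229.9]
barendB scene [531.9 283.8]
barend1 side [526.  284.1]
barend2 side [529.6 228.8]
lug- scene [494.1 239.5]
lug+ scene [572.4 276.8]
lugA side [490.7 241.5]
lugB side [567.1 276.2]
gauge+ z~110 scene [635.8 270.8]
tip scene [ 535.5 -185. ]
tip side [ 527.4 -186.8]
plate far scene [ 568.1 -149.5]
plate far scene [ 486.2 -178.4]
plate side [ 479.5 -181.2]
plate side [ 561.8 -150.1]
plate side [ 618.8 -305.3]
```

Triangulation agrees with the given sizes: bar length 54, lugs at ±43, plate 87 x 164. The results are:

- **Pot:** centre about (531.5, 257), x axis at about 25°.
- **Cap bar:** about 93.5°, so the cap is about 1.2 rad loose.
- **Handle:** yaw about 19.5°, hinge about (571, -296), level pad about (537, -201).

Now I move over the pot.

Emit:
jog_arm(
  plan=[
    [1, 0, 0, 0.95, 0],
    [1, -0.4, 0.85, 0, 0.44],
    [1, -0.4, 0.85, 0, 0],
    [1, -0.4, 0.85, 0, 0],
    [1, -0.4, 0.85, 0, 0],
  ],
)

```text
clock: 0.6
ee_pos: [568.8, 171.3, 252.5]
orientation: [-3.141, -0.0, 1.632]
wrist_force: [1.2, 0.3, -0.3]
gripper_width: 1.002
finger_force: 0.0
```

Emit:
jog_arm(
  plan=[
    [1, -0.4, 0.85, 0, 0],
    [1, -0.36, 0.88, 0, 0],
    [1, 0, 0, 0, 0],
    [1, 0, 0, 0, 0],
  ],
)

```text
clock: 1.0
ee_pos: [531.5, 257.0, 252.6]
orientation: [-3.141, 0.001, 1.634]
wrist_force: [-0.1, 0.4, -0.5]
gripper_width: 1.0
finger_force: 0.0
```

Run:
```python
from h import *
import cv2
im=r.capture("wrist");cv2.imwrite("pics/w1.png",im)
print(px("wrist",[531.5,257,211]),r.observe()["ee_pos"])
```

```text
[320.94770607 258.96018702] [532.04148895 256.10555129 252.58763609]
```

View pics/w1.png

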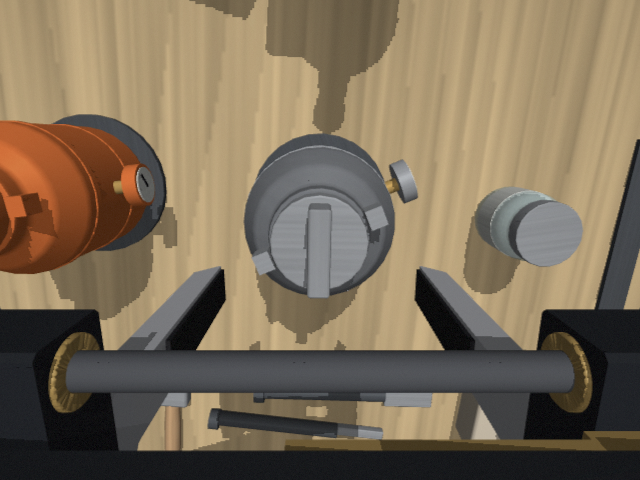

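Close up, the grey pot's bar spans columns 308–331 and rows 204–298. The lugs are at (264,263) and (376,217) and the gauge at (400,182). I'll compare these with the estimate.

Run:
```python
from h import *
for uv,z in [((320,205),211),((318.5,298),211),((318,298),185),((320,205),185),((376,210),176),((264,258),176)]: print(uv,z,atz("wrist",uv,z).round(1))
```

```text
(320, 205) 211 [528.9 289.6]
(318.5, 298) 211 [531.6 231.8]
(318, 298) 185 [531.8 220.9]
(320, 205) 185 [529.2 285.4]
(376, 210) 176 [567.1 282.9]
(264, 258) 176 [492.7 244.5]
```

Emit:
jog_arm(
  plan=[
    [1, -0.02, 0.05, 0, 0],
    [1, 0, 0, -0.6, 0],
    [1, 0, 0, -0.64, 0],
    [1, 0, 0, 0, 0],
  ],
  newtons=35,
)

```text
clock: 1.45
ee_pos: [528.6, 256.9, 185.9]
orientation: [-3.132, 0.002, 1.63]
wrist_force: [-0.2, -0.2, -0.6]
gripper_width: 1.001
finger_force: 0.0
```

Emit:
jog_arm(
  plan=[
    [-1, 0, 0, 0, 0],
    [-1, 0, 0, 0, 0],
    [-1, 0, 0, 0, 0],
    [-1, 0, 0, 0, 0],
    [-1, 0, 0, 0, 0],
  ],
)

```text
clock: 1.95
ee_pos: [531.4, 259.1, 191.8]
orientation: [3.14, -0.0, 1.632]
wrist_force: [0.3, 0.9, -1.1]
gripper_width: 0.612
finger_force: 0.0
```

Emit:
jog_arm(
  plan=[
    [-1, 0, 0, 0, 0],
    [-1, 0, 0, 0, 0],
    [-1, 0, 0, 0, 0],
    [-1, 0, 0, 0, 0],
    [-1, 0, 0, 0, 0],
  ],
)

```text
clock: 2.45
ee_pos: [531.0, 259.0, 190.9]
orientation: [-3.141, 0.0, 1.632]
wrist_force: [0.2, 0.3, 0.3]
gripper_width: 0.186
finger_force: 0.0
```

Emit:
jog_arm(
  plan=[
    [-1, 0, 0, 0, 0],
    [-1, 0, 0, 0, 0],
    [-1, 0, 0, 0, 0],
  ],
)

```text
clock: 2.75
ee_pos: [530.7, 259.0, 190.9]
orientation: [-3.141, 0.0, 1.632]
wrist_force: [-1.7, -1.3, -0.0]
gripper_width: 0.144
finger_force: 35.0
```

Emit:
jog_arm(
  plan=[
    [-1, 0, 0, 0, -0.5],
    [-1, 0, 0, 0, -0.5],
    [-1, 0, 0, 0, -0.5],
    [-1, 0, 0, 0, -0.5],
    [-1, 0, 0, 0, -0.5],
  ],
)

```text
clock: 3.25
ee_pos: [530.6, 259.0, 190.9]
orientation: [-3.141, 0.001, 1.281]
wrist_force: [-2.9, -0.6, 1.3]
gripper_width: 0.146
finger_force: 35.0
```

Emit:
jog_arm(
  plan=[
    [-1, 0, 0, 0, -0.5],
    [-1, 0, 0, 0, -0.5],
    [-1, 0, 0, 0, -0.5],
    [-1, 0, 0, 0, -0.5],
    [-1, 0, 0, 0, -0.5],
  ],
)

```text
clock: 3.75
ee_pos: [530.5, 259.0, 190.9]
orientation: [-3.141, 0.001, 0.932]
wrist_force: [-2.8, -0.1, 2.9]
gripper_width: 0.144
finger_force: 35.0
```

```bash
python3 -c "
from h import *
o=r.observe();print(o['orientation'],o['wrist_force'],o['torque'],o['gripper_width'],o['joint_pos'])"
```

```text
[-3.14064127e+00  9.86122218e-04  9.31863681e-01] [-2.84864609 -0.11620002  2.87078788] [-0.04551962  0.62995115  0.09896113] 0.14387040131961928 [2.62267461e-01 1.21518858e-01 1.72637266e+00 1.39152647e-04
 1.29506482e+00 9.01162600e-01]
```

Emit:
jog_arm(
  plan=[
    [-1, 0, 0, 0, -0.5],
    [-1, 0, 0, 0, -0.5],
    [-1, 0, 0, 0, -0.5],
    [-1, 0, 0, 0, -0.5],
    [-1, 0, 0, 0, -0.5],
  ],
)

```text
clock: 4.25
ee_pos: [530.4, 259.1, 190.9]
orientation: [-3.141, 0.001, 0.583]
wrist_force: [-3.3, 0.3, 1.0]
gripper_width: 0.148
finger_force: 35.0
```

Emit:
jog_arm(
  plan=[
    [-1, 0, 0, 0, -0.25],
    [-1, 0, 0, 0, -0.25],
    [-1, 0, 0, 0, -0.2],
    [-1, 0, 0, 0, 0],
  ],
)

```text
clock: 4.65
ee_pos: [530.4, 259.2, 190.9]
orientation: [-3.141, 0.001, 0.487]
wrist_force: [-3.7, 0.3, 2.5]
gripper_width: 0.147
finger_force: 35.0
```

```bash
python3 -c "
from h import *
o=r.observe();print(o['orientation'],o['wrist_force'],o['torque'],o['gripper_width'])"
```

```text
[-3.14082261e+00  1.30019056e-03  4.87469047e-01] [-3.72591384  0.3478476   2.54067546] [0.09057975 0.8978257  0.05378133] 0.14714018821816377
```

Emit:
jog_arm(
  plan=[
    [-1, 0, 0, 0, -0.15],
    [-1, 0, 0, 0, -0.15],
    [-1, 0, 0, 0, 0],
  ],
)

```text
clock: 4.95
ee_pos: [530.4, 259.2, 190.9]
orientation: [-3.141, 0.001, 0.446]
wrist_force: [-5.2, 1.1, 2.7]
gripper_width: 0.143
finger_force: 35.1
```

```bash
python3 -c "
from h import *
o=r.observe();print(o['orientation'],o['wrist_force'],o['torque'],o['gripper_width'])"
```

```text
[-3.14097290e+00  1.31363180e-03  4.45630741e-01] [-5.24842477  1.14215059  2.65194193] [0.06287705 1.04674695 0.27504278] 0.14337755811558445
```

Emit:
jog_arm(
  plan=[
    [-1, 0, 0, 0, -0.15],
    [-1, 0, 0, 0, -0.15],
    [-1, 0, 0, 0, 0],
  ],
)

```text
clock: 5.25
ee_pos: [530.4, 259.2, 190.9]
orientation: [-3.141, 0.001, 0.405]
wrist_force: [-5.5, -0.4, 2.2]
gripper_width: 0.146
finger_force: 36.1
```

```bash
python3 -c "
from h import *
o=r.observe();print(o['orientation'],o['wrist_force'],o['torque'],o['gripper_width'])"
```

```text
[-3.14132623e+00  1.39672903e-03  4.05210480e-01] [-5.46621477 -0.39652534  2.20950574] [0.08373075 1.06778051 0.72272339] 0.14570047177631804
```

Yaw torque rose from 0.05 to 0.72 N m at the expected angle of about 26°, so the cap is at its stop. I release it, lift and check.

Emit:
jog_arm(
  plan=[
    [0.3, 0, 0, 0, 0],
    [0.3, 0, 0, 0, 0],
    [0.3, 0, 0, 0, 0],
    [0.3, 0, 0, 0, 0],
    [0.3, 0, 0, 0, 0],
  ],
)

```text
clock: 5.75
ee_pos: [531.2, 258.9, 191.0]
orientation: [3.141, -0.0, 0.403]
wrist_force: [0.0, -0.7, 0.3]
gripper_width: 0.533
finger_force: 0.0
```

Emit:
jog_arm(
  plan=[
    [0.3, 0, 0, 0.4, 0],
    [0.3, 0, 0, 0.9, 0],
    [0.3, 0, 0, 0, 0],
    [0.3, 0, 0, 0, 0],
  ],
)

```text
clock: 6.15
ee_pos: [531.8, 259.2, 257.4]
orientation: [3.141, -0.003, 0.403]
wrist_force: [0.1, 0.4, -0.9]
gripper_width: 0.651
finger_force: 0.0
```

Run:
```python
from h import *
import cv2
im=r.capture("wrist");cv2.imwrite("pics/w2.png",im); print(r.observe()["ee_pos"],r.observe()["orientation"])
```

```text
[530.90035672 258.95332802 255.67006529] [3.14155381e+00 6.40029361e-05 4.03472442e-01]
```

View pics/w2.png

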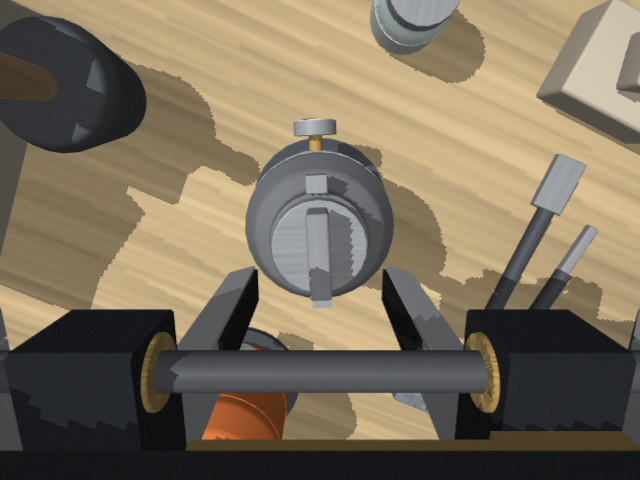

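The bar (317,208)–(319,298) now lies in line with the lugs (316,183) and (321,303). I'll check the angle, then compute the move to the lever.

Run:
```python
from h import *
a=lambda u,v,z:atz("wrist",u,z) if 0 else None
f=lambda uv,z:atz("wrist",uv,z)
an=lambda p,q:np.degrees(np.arctan2(*(p-q)[::-1]))
print("bar",an(f((317,208),211),f((319,298),211)),"lug",an(f((316,176),176),f((321,303),176)))
import cv2
cv2.imwrite("pics/w2c.png",cv2.resize(cv2.imread("pics/w2.png")[165:315,240:400],None,fx=4,fy=4,interpolation=cv2.INTER_CUBIC))
```

```text
bar 24.276744902008858 lug 25.256251666238885
```

View pics/w2c.png

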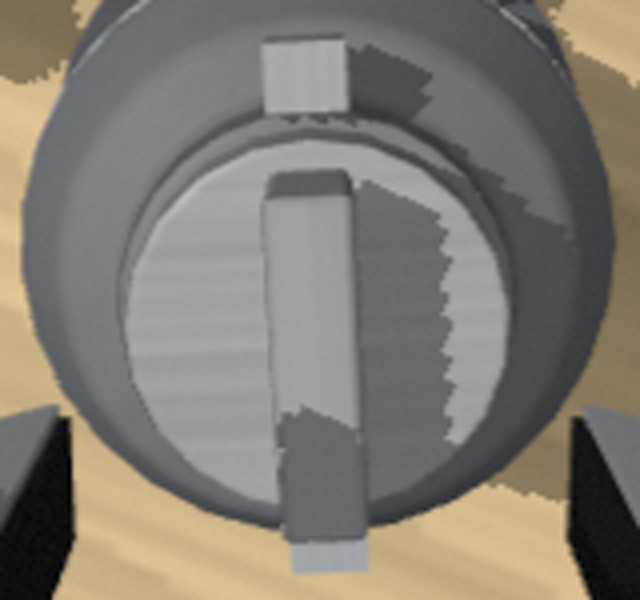

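The bar and lugs agree within 1°, so the cap is home. Now I move to the lever with the jaws shut.

Emit:
jog_arm(
  plan=[
    [-1, 0.02, -0.93, 0, -0.4],
    [-1, 0.02, -0.93, 0, 0],
    [-1, 0.02, -0.93, 0, 0],
    [-1, 0.02, -0.93, 0, 0],
    [-1, 0.02, -0.93, 0, 0],
  ],
)

```text
clock: 6.7
ee_pos: [534.8, 24.9, 254.0]
orientation: [-3.14, 0.003, 0.348]
wrist_force: [-0.6, -0.8, -0.4]
gripper_width: 0.262
finger_force: 0.0
```

Emit:
jog_arm(
  plan=[
    [-1, 0.02, -0.93, 0, 0],
    [-1, 0.02, -0.93, 0, 0],
    [-1, 0.02, -0.93, 0, 0],
    [-1, 0.02, -0.93, 0, 0],
    [-1, 0.02, -0.93, 0, 0],
  ],
)

```text
clock: 7.2
ee_pos: [539.9, -207.5, 253.9]
orientation: [-3.139, 0.002, 0.347]
wrist_force: [1.1, 1.5, 0.8]
gripper_width: 0.007
finger_force: 0.0
```

Emit:
jog_arm(
  plan=[
    [-1, 0, 0, 0, 0],
    [-1, 0, 0, 0, 0],
    [-1, 0, 0, 0, 0],
    [-1, 0, 0, 0, 0],
  ],
)

```text
clock: 7.6
ee_pos: [541.0, -204.4, 255.5]
orientation: [-3.141, 0.0, 0.35]
wrist_force: [-0.1, -0.7, -1.2]
gripper_width: 0.001
finger_force: 0.0
```

Run:
```python
from h import *
import cv2
im=r.capture("wrist");cv2.imwrite("pics/w3.png",im); print(r.observe()["ee_pos"],r.observe()["orientation"])
h=np.array([571,-296]);y=np.array([-.336,.942]);x=np.array([.942,.336])
for s in(-17,17):
  for d in(40,135): print(s,d,px("wrist",[*(h+y*(d*.8776-4*.479)+x*s),85+d*.479+3.5]).round(1))
```

```text
[ 541.06976499 -204.53191525  255.70587843] [-3.14115731e+00  2.23685118e-04  3.49673976e-01]
-17 40 [392.8 243.9]
-17 135 [294.8 258.5]
17 40 [394.9 205.7]
17 135 [294.4 214.8]
```

View pics/w3.png

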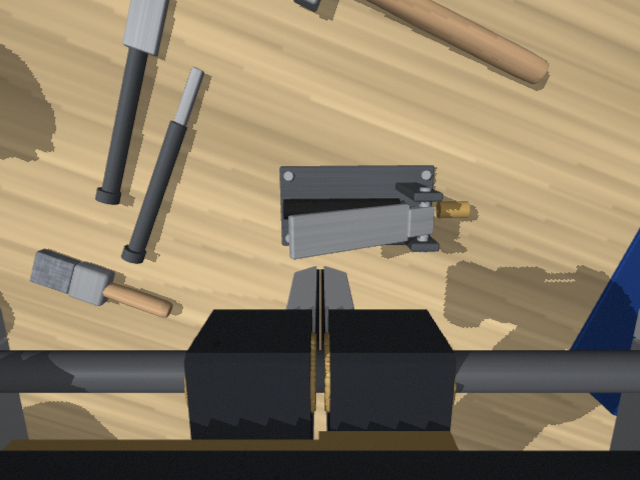

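The lever tip corners at (289,216) and (292,258) match the prediction within 5 px, about 3 mm further out along the lever. I correct by dx -3.3, dy +2, then lower and press.

Emit:
jog_arm(
  plan=[
    [-1, -0.066, 0.04, -0.5, 0],
    [-1, 0, 0, -0.8, 0],
    [-1, 0, 0, -0.6, 0],
    [-1, 0, 0, 0, 0],
  ],
  newtons=20,
)

```text
clock: 8.05
ee_pos: [534.9, -201.2, 156.1]
orientation: [-3.134, 0.006, 0.349]
wrist_force: [-0.3, 0.7, -0.6]
gripper_width: 0.002
finger_force: 0.0
```

Emit:
jog_arm(
  plan=[
    [-1, 0, 0, -0.25, 0],
    [-1, 0, 0, -0.25, 0],
    [-1, 0, 0, -0.25, 0],
    [-1, 0, 0, 0, 0],
  ],
)

```text
clock: 8.45
ee_pos: [539.2, -204.5, 124.3]
orientation: [3.139, -0.003, 0.348]
wrist_force: [1.3, -0.0, 6.2]
gripper_width: 0.004
finger_force: 2.8
```

Emit:
jog_arm(
  plan=[
    [-1, 0, 0, -0.2, 0],
    [-1, 0, 0, -0.2, 0],
    [-1, 0, 0, 0, 0],
    [-1, 0, 0, 0, 0],
    [-1, 0, 0, 0, 0],
  ],
)

```text
clock: 8.95
ee_pos: [539.5, -204.1, 106.3]
orientation: [3.14, -0.003, 0.348]
wrist_force: [0.3, 3.8, 9.0]
gripper_width: 0.007
finger_force: 4.1
```

Emit:
jog_arm(
  plan=[
    [-1, 0, 0, -0.15, 0],
    [-1, 0, 0, -0.15, 0],
    [-1, 0, 0, 0, 0],
    [-1, 0, 0, 0, 0],
    [-1, 0, 0, 0, 0],
  ],
)

```text
clock: 9.45
ee_pos: [539.4, -203.3, 91.3]
orientation: [3.142, -0.003, 0.348]
wrist_force: [-0.1, 6.8, 10.5]
gripper_width: 0.004
finger_force: 5.1
```

Run:
```python
from h import *
import cv2
a=r.capture("scene");b=r.capture("side")
o=r.observe();print(o["ee_pos"],o["wrist_force"],o["torque"])
c=lambda im,x,y:cv2.resize(im[y:y+100,x:x+100],None,fx=4,fy=4,interpolation=cv2.INTER_CUBIC)
cv2.imwrite("pics/l1.png",np.hstack([c(a,130,265),c(b,365,285)]))
```

```text
[ 539.44270772 -203.34773438   91.32756187] [ 0.55935215  6.35001127 10.35521775] [1.38852644 0.24149868 0.00234509]
```

View pics/l1.png

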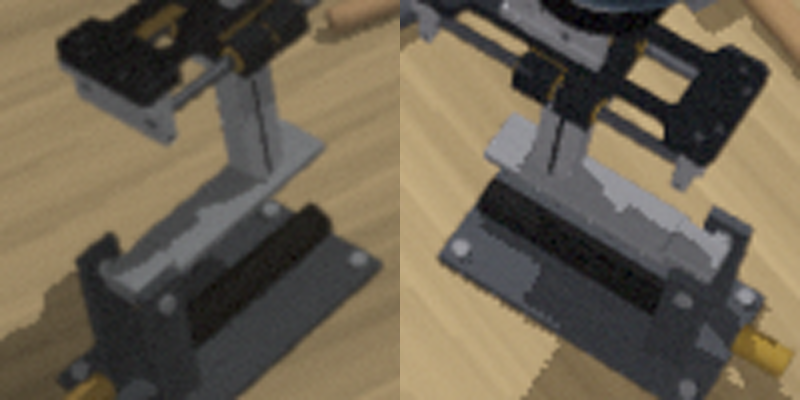

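The picture shows the fingers on the middle of the lever, which is nearly level. About 2 mm remain.

Emit:
jog_arm(
  plan=[
    [-1, 0, 0, -0.05, 0],
    [-1, 0, 0, 0, 0],
    [-1, 0, 0, 0, 0],
    [-1, 0, 0, 0, 0],
  ],
)

```text
clock: 9.95
ee_pos: [539.4, -203.3, 88.8]
orientation: [-3.142, -0.003, 0.348]
wrist_force: [-1.7, 6.4, 10.8]
gripper_width: 0.003
finger_force: 5.4
```

Run:
```python
from h import *
o=r.observe();print(o["ee_pos"],o["wrist_force"],o["torque"],o["qvel"].round(3))
```

```text
[ 539.40025075 -203.26821834   88.81793379] [-1.68262752  6.35555364 10.81133533] [ 1.33769082  0.23746805 -0.04253571] [-0.002 -0.001 -0.    -0.     0.     0.001]
```

```bash
python3 -c "
from plant import r
print(r.job_done())"
```

```text
the job is handed in; nothing more can be done
None
```

I turned the filler cap clockwise to its stop, with its bar within about 1° of the lugs, then pressed the dead-man lever level (fingertips at 88.8 mm, about 11 N) and handed in the job still holding it there, just after 9.95 s on the clock.

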